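# Stack two fly cases on the sloping rack

## Task

Put the two lidded fly cases away on the sloping plywood rack: lay the larger case flat on the sloping deck, midway across it and with a short end against the backstop, then lay the smaller one flat and squarely on top of it, the same way round and with a short end against the backstop too. Set them down rather than drop them, leave both resting there, and do not knock over either of the two small black dropper bottles.

Things in the scene. Friction and masses are not known exactly. Their poses are not given: they have to be found in the camera images.
- deck: Tilted plywood deck of the rack. Origin: inner corner where its upper surface meets the backstop's face, midway across, 40 mm above the table. x runs up the slope (15 degrees) away from the backstop, y across, z out of the deck. The deck spans 150 mm along x, 55 mm to each side. Backstop plate at the low end: 110 wide, 62 high along z, x from -8 to 0 mm. Sides and high end are open.
- rack: The rack's fixed frame on a base plate 170 (x) by 104 mm, origin at the centre of its underside, z up; x points from its low end, with the backstop, on the robot's side, to its high end, up to 0.3 rad either way from straight ahead.
- large_case_center (a point): Centre (half-way up) of the larger fly case: a loose closed rigid plastic box, grey tray with a clear lid, white dividers and small flies seen inside; 112 mm long (x), 60 mm wide (y), 40 mm high (z), 0.15 to 0.3 kg. It lies flat on the table, lid up. It is grasped across its width.
- small_case_center (a point): Centre (half-way up) of the smaller fly case: the same make, 86 mm long (x), 52 mm wide (y), 34 mm high (z), 0.1 to 0.2 kg, flat on the table, lid up. Either case may lie on the left or on the right of the rack. A case let go on the slope need not slide to the backstop by itself.
- large_case: The same larger case; origin at the centre of its underside, axes as above.
- small_case: The same smaller case; origin at the centre of its underside, axes as above.
- dropper_l: Small black dropper bottle, 30 mm across, 74 mm high, standing on the table beyond the cases, on the left. Origin at the centre of its underside, z up.
- dropper_r: Its twin on the right.
There are look-alikes about, which are no part of the job. What is shaped like the large_case but green, red or yellow is not meant.

How it is judged:
By the outcome, as a careful person would: the job done as asked, in the order asked, and still so for the second after the job is handed in, with the robot touching nothing.
It also fails if it takes over 64 s, if anything falls off the work surface, if the arm or the gripper's body presses on something with over 40 N, if the wrist force passes 120 N, or if a joint passes its speed limit or range.

## Robot

A 7-joint arm with a two-finger parallel gripper is mounted at the origin on the work surface. World frame = base frame: x ahead of the robot, y to its left, z up, the work surface at z = 0. Lengths are in m, angles in rad, forces in N, time in s.
With the tool pointing down it reaches from about 0.4 to 0.875 m from the base axis. Payload 19.3 kg.
Tool frame: the origin (TCP) lies at the very end of the fingers, on their centre line; the grasp point (between the pads) lies 19 mm behind it; z points along the fingers, y is the line along which they close (so a half turn about z gives the same grasp; the last joint's range is limited). The gripper opens to 85 mm and grips with 20 to 120 N. Pads are 22 mm wide; open, the fingers measure 114 mm over their backs; the gripper's body (76 mm by 85 mm) begins 54 mm behind the grasp point. The pads swing forward as they close: fully open they stand 13 mm farther back than shut.
Start: joints at [1.196, 0.521, -0.036, 1.599, 0.021, 1.021, -0.113], TCP at [0.188, -0.596, 0.211] pointing down, gripper open.
Joint ranges: [-2.91, 2.91], [-0.3, 2.13], [-1.5, 1.42], [0.17, 2.43], [-1.26, 4.41], [0.16, 1.93], [-2.52, 2.52]. Speed limits (rad/s): [1.89, 1.89, 2.39, 2.39, 3.01, 3.01, 3.01].

## Interface

Orientations are given as [roll, pitch, yaw] about the fixed x, y, z axes, in that order (R = Rz(yaw) Ry(pitch) Rx(roll)).
In Python, from workcell import bot gives the robot as it stands. The module is installed in compiled form; this text tells all that it offers.
- The arm moves only by the tool apply_moves, never from a script. Its arguments are lists of equal length, an entry for each row: "claw": the finger opening in m, from 0 to 0.0854; "xyz": the shift along the tool's x, y, z in m, a list of three; "twist": the turn, a rotation vector about the tool's x, y, z in rad, a list of three. A call has 1 to 20 rows; each row shifts and turns the commanded pose from where the row before left it, along the tool's axes as they then stand; what a row does not reach is not made up. A row lasts 1/10 s, in which the tool goes at most 50 mm and 8.59 degrees, less where a joint would pass 70% of its speed; a pose out of reach is approached as far as the arm can. A call with a gripper value outside its range is refused whole. The fingers move at their own pace and stop on an object; "force" is the grip in N (left out, the last holds). Time passes only in rows, so rows that do not move let the fingers close. It gives the time, the measured TCP pose, the force, the opening and the grip force at its end, in the units of the state.
- bot.observe(): the state, without advancing time (a new reading comes with each control period).
- bot.grab_frame(name): name is "scene" or "top" or "wrist"; returns a dict with "img" (480x640x3 uint8, red, green, blue), "vfov" (degrees; the focal length in pixels is half the picture's height over the tangent of half this angle, whatever the lens; pixels are square), "cx", "cy" (the principal point, pixels), "view" (4x4, takes a point from world to camera coordinates). Camera axes: x right, y up, looking along -z (the intrinsics and any distortion apply to the point x, -y, -z); pixel columns grow to the right and rows downward; lengths in m; the calibration is good to about 2 mm. A picture is of the moment at which its call begins. There is no depth.
- bot.job_done(): hands the job in; it is judged then, once.
Trained networks look in the newest picture that a camera, given by its name, has taken for a name from the list of things; names that differ only in an ending like _2 or _b are one class to them, and where a whole thing is asked for, a point or a joint stands for the part that bears it (a point fixed in the world has none). Each returns a list of dicts, best first, with "score" (0 to 1); they miss things now and then, are a little off and sometimes report something else, mostly with a low value. They report only what shows in the picture. A call takes as long as a camera call. They do not tell look-alikes from the thing itself.
- bot.find_in(camera, query): "position" ([x, y, z] in m, in world coordinates, good to about 4 mm: the middle of the surface that is visible of it).
The state is a dict: "clock": time; "qpos": joint angles; "qd": joint speeds; "joint_efforts": joint torques, N m; "position": TCP position; "tool_rot": TCP orientation; "force": force on the tool from outside, world axes, zero at the start; "moment": the same for the moment, N m; "grip_width": finger opening in m; "finger_force": force on a finger pad.
Only numpy, scipy, OpenCV 4.12 (cv2) and the standard library are available. Lean on these libraries where they do the work, as an engineer would, in place of code of your own. Each camera call takes 0.05 s, during which the arm holds its last target. There are 200 camera calls.

## Working session

There is one attempt and no reset: what is moved stays moved. The work goes in short steps, Python scripts to look and compute and a tool call to move; the robot and the scene stay as the last step left them, time stands still between calls to the robot, and variables do not carry over. Pictures are saved under pics/ and viewed, at most 11 in all, crops included, and the job is handed in when it is done.

Besides the shell and the picture viewer there is one more tool, called after ">>>" in YAML: its name, and indented under it one key for each argument. apply_moves: Moves the arm, as the interface text tells. Its arguments: {"type":"object","properties":{"claw":{"type":"array"},"xyz":{"type":"array"},"twist":{"type":"array"},"force":{"type":"number"}},"required":["claw","xyz","twist"]}

```bash
mkdir -p pics
cat > h.py <<'E'
import numpy as np,cv2
from workcell import bot
def frame(n):
    return bot.grab_frame(n)
def save(f,p): cv2.imwrite('pics/'+p,f['img'][:,:,::-1])
def proj(f,P):
    P=np.atleast_2d(P);V=np.array(f['view']);c=P@V[:3,:3].T+V[:3,3]
    F=240/np.tan(np.radians(f['vfov'])/2)
    return np.c_[f['cx']+F*c[:,0]/-c[:,2], f['cy']-F*c[:,1]/-c[:,2]]
def ray(f,uv,z):
    V=np.array(f['view']);F=240/np.tan(np.radians(f['vfov'])/2)
    o=-V[:3,:3].T@V[:3,3];uv=np.atleast_2d(uv)
    d=np.c_[(uv[:,0]-f['cx'])/F,-(uv[:,1]-f['cy'])/F,-np.ones(len(uv))]@V[:3,:3]
    return o+d*((z-o[2])/d[:,2])[:,None]
E
python3 - <<'E'
from h import *
np.set_printoptions(precision=4,suppress=True)
for n in ['top','scene']:
    f=frame(n);save(f,n+'0.png');print(n,{k:f[k] for k in f if k not in('img',)})
    for q in ['rack','deck','large_case','small_case','dropper_l']:
        for d in bot.find_in(n,q): print(q,np.round(d['position'],3),round(d['score'],2),proj(f,d['position']).round())
print(bot.observe())
E
```

```text
top {'vfov': 53.94801169333102, 'cx': 322.2856568210695, 'cy': 229.5009314871556, 'view': array([[ 0.0196, -0.9997, -0.0141, -0.0661],
       [ 0.9859,  0.017 ,  0.1662, -0.5299],
       [-0.1659, -0.0172,  0.986 , -1.1138],
       [ 0.    ,  0.    ,  0.    ,  1.    ]])}
rack [ 0.646 -0.01   0.058] 0.76 [[304. 182.]]
deck [ 0.654 -0.012  0.061] 0.69 [[305. 179.]]
large_case [ 0.568 -0.437  0.04 ] 0.89 [[477. 218.]]
large_case [ 0.532 -0.28   0.042] 0.77 [[413. 231.]]
large_case [ 0.374 -0.339  0.041] 0.64 [[439. 296.]]
large_case [ 0.336 -0.502  0.039] 0.55 [[508. 314.]]
small_case [0.561 0.322 0.033] 0.88 [[172. 216.]]
dropper_l [0.692 0.183 0.048] 0.76 [[228. 164.]]
dropper_l [ 0.71  -0.217  0.047] 0.43 [[388. 160.]]
dropper_l [ 0.534 -0.282  0.039] 0.22 [[414. 230.]]
scene {'vfov': 49.13748207868964, 'cx': 320.5037596213997, 'cy': 236.91618123524964, 'view': array([[ 0.3818,  0.9239,  0.0246, -0.1337],
       [-0.5436,  0.203 ,  0.8144,  0.2317],
       [ 0.7475, -0.3243,  0.5798, -1.7571],
       [ 0.    ,  0.    ,  0.    ,  1.    ]])}
rack [ 0.661 -0.019  0.055] 0.88 [[365. 274.
[... 432 characters left out ...]
22 0.034] 0.66 [[463. 232.]]
dropper_l [ 0.724 -0.221  0.042] 0.61 [[292. 318.]]
dropper_l [0.706 0.185 0.041] 0.54 [[448. 271.]]
dropper_l [ 0.661 -0.019  0.055] 0.54 [[364. 274.]]
{'clock': 0.6, 'qpos': array([ 1.1958,  0.5214, -0.0363,  1.5995,  0.0212,  1.0211, -0.1128]), 'qd': array([ 0.0003,  0.    ,  0.0008,  0.0001,  0.0003, -0.0004,  0.0018]), 'joint_efforts': array([ -0.0039, -92.6517,   1.9761, -37.0158,   0.018 ,   0.0021,
        -0.0001]), 'position': array([ 0.1875, -0.5962,  0.2108]), 'tool_rot': array([-3.1416, -0.    ,  0.3048]), 'force': array([-0.4826,  0.3726, -0.1173]), 'moment': array([-0.0401, -0.025 ,  0.0216]), 'finger_force': 0.0, 'grip_width': 0.08538011329871904}
```

View pics/top0.png

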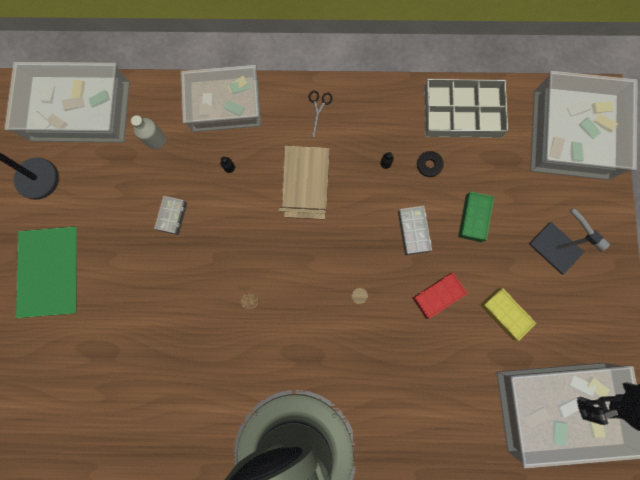

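View pics/scene0.png

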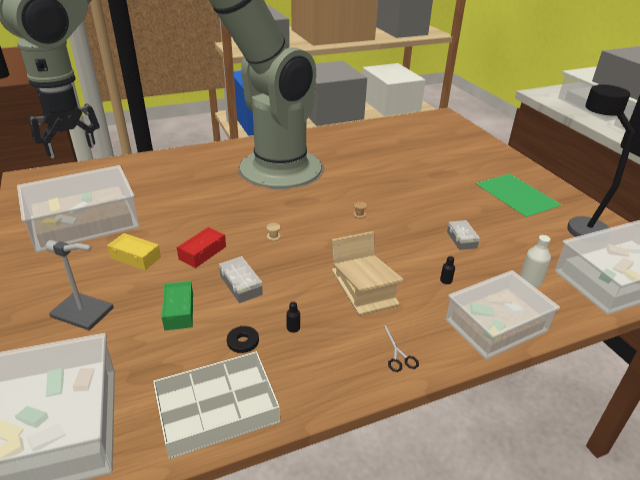

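The top view shows the rack at (305,182), the grey/clear large case at (415,230), the small case at (171,215) and droppers at (227,164) and (387,160). The large-case candidates are grey (415,230), green (477,217), red (441,296) and yellow (510,314). The grey one with a clear lid and flies fits the description. I'll confirm it in an enlarged crop.

Run:
```python
from h import *
im=cv2.imread('pics/top0.png')
def c(u,v,s=33,k=6): 
    return cv2.resize(im[v-s:v+s,u-s:u+s],None,fx=k,fy=k,interpolation=cv2.INTER_CUBIC)
a=c(415,230);b=c(171,215);r=c(305,182,45,4)
W=np.zeros((400,792+0,3),np.uint8);W[:396,:396]=a;W[:396,396:]=b
W=cv2.resize(W,(500,252));
W2=np.zeros((600,800,3),np.uint8);W2[:252,:500]=W
sc=cv2.imread('pics/scene0.png')
W2[252:600,:400]=cv2.resize(sc[225:312,325:425],(400,348),interpolation=cv2.INTER_CUBIC)
W2[240:600,440:800]=r
cv2.imwrite('pics/crop1.png',W2)
```

```text
(no output)
```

View pics/crop1.png

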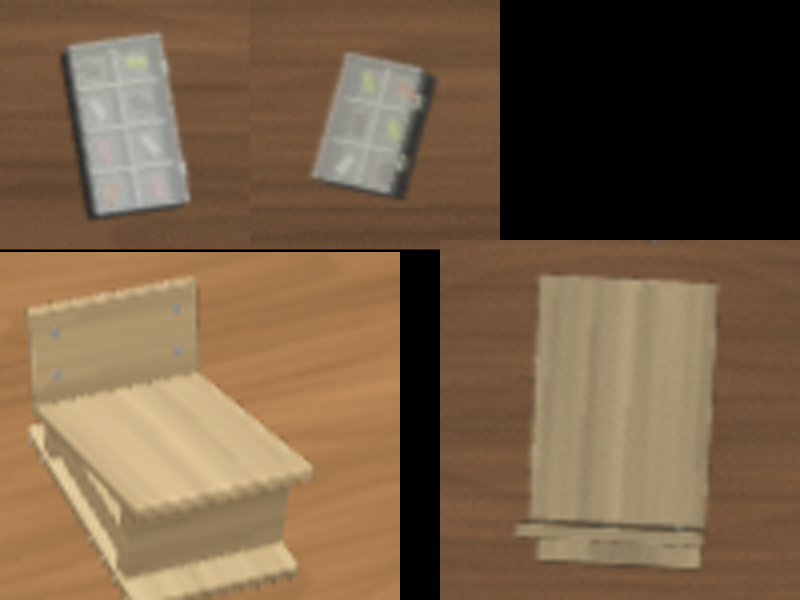

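Confirmed: the large case is the grey one, with a clear lid, white dividers and flies (corners in the crop about (66,45), (160,35), (188,203), (94,213)). The small case is the same make with 2x3 cells. Next I fit poses.

```bash
cat >> h.py <<'E'
from scipy.optimize import least_squares
c15,s15=np.cos(np.radians(15)),np.sin(np.radians(15))
def Rz(a): return np.array([[np.cos(a),-np.sin(a),0],[np.sin(a),np.cos(a),0],[0,0,1]])
Rt=np.array([[c15,0,-s15],[0,1,0],[s15,0,c15]])
def deckw(p,L): return (np.array(L)@Rt.T)@Rz(p[2]).T+[p[0],p[1],.04]
def boxw(p,L): return np.array(L)@Rz(p[2]).T+[p[0],p[1],0]
def fit(fn,views,p0):
    return least_squares(lambda p: np.concatenate([(proj(f,fn(p,L))-uv).ravel() for f,L,uv in views]),p0)
E
python3 - <<'E'
from h import *
np.set_printoptions(precision=4,suppress=True)
t=frame('top');s=frame('scene')
T=lambda a,ou,ov,k,u0=0,v0=0:(np.array(a,float)-[u0,v0])/k+[ou,ov]
Lr=[[.15,.055,0],[.15,-.055,0],[0,.055,.062],[0,-.055,.062]]
ut=T([[540,276],[717,285],[520,521],[703,529]],260,137,4,440,240)
us=T([[310,468],[135,506],[195,279],[28,312],[200,376],[38,411]],325,225,4,0,252)
Ls=Lr+[[0,.055,0],[0,-.055,0]]
for nm,v in [('top',[(t,Lr,ut)]),('scene',[(s,Ls,us)]),('both',[(t,Lr,ut),(s,Ls,us)])]:
    r=fit(deckw,v,[.57,0,0]);print('rack',nm,r.x,r.cost,r.fun.reshape(-1,2).round(1).tolist())
def box(l,w,h): return [[l/2,w/2,h],[l/2,-w/2,h],[-l/2,-w/2,h],[-l/2,w/2,h]]
for nm,uv,o,d,p0 in [('L',[[66,45],[160,35],[188,203],[94,213]],(382,197),(0,0),(.112,.06,.04,.54,-.28)),('S',[[345,55],[425,72],[392,192],[313,177]],(138,182),(250,0),(.086,.052,.034,.56,.32))]:
    r=fit(boxw,[(t,box(*p0[:3]),T(uv,*o,3.785,*d))],[p0[3],p0[4],0]);print(nm,r.x,r.cost,r.fun.round(1))
for q in ['large_case','small_case','rack']: pass
E
```

```text
rack top [ 0.5862 -0.011  -0.0324] 0.9999102378749292 [[-0.2, -0.5], [0.3, -0.7], [-0.5, 0.5], [0.4, 0.7]]
rack scene [ 0.5858 -0.0078 -0.0433] 1.8959034375351471 [[0.9, -0.0], [-0.4, 0.7], [0.3, 0.4], [0.2, 0.3], [-0.2, -0.7], [-0.8, -0.9]]
rack both [ 0.5863 -0.0092 -0.0391] 4.272977948995807 [[-0.5, -0.7], [-0.1, -0.6], [-1.3, 0.2], [-0.4, 0.8], [0.7, 0.1], [-0.6, 1.0], [-0.1, 0.6], [-0.2, 0.6], [-0.7, -0.5], [-1.2, -0.6]]
L [ 0.5354 -0.2852  0.144 ] 0.3520700647654415 [ 0.5  0.1 -0.3 -0.3 -0.3 -0.1  0.1  0.3]
S [ 0.5638  0.327  -0.1843] 1.153134146139736 [ 0.7 -0.3 -0.5 -0.8 -0.4  0.6  0.3  0.5]
```

>>> apply_moves:
  claw: [0.085,0.085,0.085,0.085,0.085,0.085,0.085,0.085,0.085,0.085,0.085,0.085,0.085,0.085,0.085,0.085,0.085,0.085,0.085]
  xyz:
    - [0,0,0]
    - [0,0,0]
    - [0.0243,-0.0161,0.003]
    - [0.0243,-0.0161,0.003]
    - [0.0243,-0.0161,0.003]
    - [0.0243,-0.0161,0.003]
    - [0.0243,-0.0161,0.003]
    - [0.0243,-0.0161,0.003]
    - [0.0243,-0.0161,0.003]
    - [0.0243,-0.0161,0.003]
    - [0.0243,-0.0161,0.003]
    - [0.0243,-0.0161,0.003]
    - [0.0243,-0.0161,0.003]
    - [0.0243,-0.0161,0.003]
    - [0.0243,-0.0161,0.003]
    - [0.0243,-0.0161,0.003]
    - [0.0243,-0.0161,0.003]
    - [0.0243,-0.0161,0.003]
    - [0,0,0]
  twist:
    - [0,0,0.08]
    - [0,0,0.081]
    - [0,0,0]
    - [0,0,0]
    - [0,0,0]
    - [0,0,0]
    - [0,0,0]
    - [0,0,0]
    - [0,0,0]
    - [0,0,0]
    - [0,0,0]
    - [0,0,0]
    - [0,0,0]
    - [0,0,0]
    - [0,0,0]
    - [0,0,0]
    - [0,0,0]
    - [0,0,0]
    - [0,0,0]
  force: 50

```text
clock: 2.6
position: [0.5382, -0.2818, 0.1623]
tool_rot: [-3.14, -0.001, 0.149]
force: [-0.6, -0.1, 0.1]
grip_width: 0.0851
finger_force: 0.0
```

```bash
cat >> h.py <<'E'
from scipy.spatial.transform import Rotation as Rot
def toolR(rpy): return Rot.from_euler('xyz',rpy)
def need(pos,R,shiftfirst=False):
    o=bot.observe();R0=toolR(o['tool_rot']);R=Rot.from_matrix(R) if not isinstance(R,Rot) else R
    rv=(R0.inv()*R).as_rotvec()
    d=np.array(pos)-o['position']
    print('pos',o['position'].round(4),'rot',o['tool_rot'].round(4),'twist',rv.round(4),'shift(before turn)',R0.inv().apply(d).round(4),'shift(after turn)',R.inv().apply(d).round(4),'t',round(o['clock'],2),'F',o['force'].round(1),'w',round(o['grip_width'],4),'q',o['qpos'].round(2))
E
python3 - <<'E'
from h import *
np.set_printoptions(precision=4,suppress=True)
w=frame('wrist');save(w,'wrist1.png')
p=[.5354,-.2852,.144];L=[[.056,.03,.04],[.056,-.03,.04],[-.056,-.03,.04],[-.056,.03,.04]]
print(proj(w,boxw(p,L)))
print(np.round(w['view'],3),w['vfov'],w['cx'],w['cy'])
need([.5354,-.2852,.16],Rot.from_euler('xyz',[np.pi,0,.144]))
E
```

```text
[[285.4556 160.4138]
 [361.4769 160.7875]
 [356.0282 289.286 ]
 [288.5334 288.9622]]
[[ 0.148 -0.989 -0.001 -0.357]
 [ 0.939  0.141 -0.315 -0.44 ]
 [ 0.312  0.046  0.949 -0.489]
 [ 0.     0.     0.     1.   ]] 68.27134047213735 318.1746219278976 240.42027250042773
pos [ 0.5366 -0.2838  0.1624] rot [-3.1409 -0.0001  0.1468] twist [-0.0007 -0.0001  0.0028] shift(before turn) [-0.0014  0.0012  0.0024] shift(after turn) [-0.0014  0.0012  0.0024] t 2.65 F [-0.4  0.3  0. ] w 0.0848 q [ 0.44  0.55 -0.07  1.69  0.05  0.9  -1.08]
```

View pics/wrist1.png

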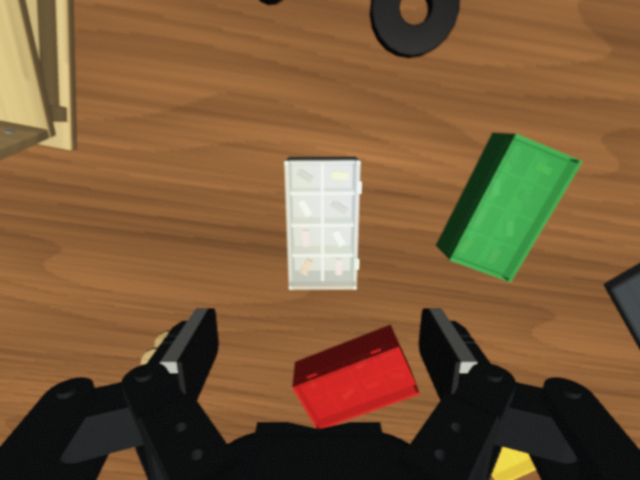

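The wrist view shows the white-divided grey case centred at (322,224), with corners within 2 px of my prediction. I descend and grip.

>>> apply_moves:
  claw: [0.085,0.085,0.085,0.085,0.085,0.085,0.085,0.085,0.085,0.055,0.055,0.055,0.055,0.055,0.055,0.055]
  xyz:
    - [-0.0013,0.0012,0.02]
    - [0,0,0.02]
    - [0,0,0.02]
    - [0,0,0.02]
    - [0,0,0.02]
    - [0,0,0.02]
    - [0,0,0.02]
    - [0,0,0.0164]
    - [0,0,0]
    - [0,0,0]
    - [0,0,0]
    - [0,0,0]
    - [0,0,0]
    - [0,0,0]
    - [0,0,0]
    - [0,0,0]
  twist:
    - [0,0,0.003]
    - [0,0,0]
    - [0,0,0]
    - [0,0,0]
    - [0,0,0]
    - [0,0,0]
    - [0,0,0]
    - [0,0,0]
    - [0,0,0]
    - [0,0,0]
    - [0,0,0]
    - [0,0,0]
    - [0,0,0]
    - [0,0,0]
    - [0,0,0]
    - [0,0,0]
  force: 50

```text
clock: 4.25
position: [0.5347, -0.2873, 0.0078]
tool_rot: [3.141, -0.001, 0.141]
force: [-2.8, 0.6, 6.6]
grip_width: 0.0582
finger_force: 53.0
```

>>> apply_moves:
  claw: [0.05,0.05,0.05,0.05,0.05,0.05]
  xyz:
    - [0,0,-0.015]
    - [0,0,-0.04]
    - [0,0,-0.045]
    - [0,0,-0.045]
    - [0,0,-0.045]
    - [0,0,0]
  twist:
    - [0,0,0]
    - [0,0,0]
    - [0,0,0]
    - [0,0,0]
    - [0,0,0]
    - [0,0,0]
  force: 60

```text
clock: 4.85
position: [0.5367, -0.2882, 0.204]
tool_rot: [3.136, -0.009, 0.14]
force: [0.8, -0.3, -2.4]
grip_width: 0.0579
finger_force: 66.4
```

```bash
cat >> h.py <<'E'
RK=[.5863,-.0095,-.038]
def deckpose(x,y,z): return deckw(RK,[[x,y,z]])[0], Rot.from_euler('xyz',[np.pi,-np.radians(15),RK[2]])
E
python3 - <<'E'
from h import *
P,R=deckpose(.062,0,.006+.09);print(P)
need(P,R)
E
```

```text
[ 0.62131548 -0.01083123  0.14877566]
pos [ 0.5367 -0.2882  0.204 ] rot [ 3.1362 -0.0086  0.1404] twist [-0.0187  0.252   0.1779] shift(before turn) [ 0.1221 -0.2631  0.0549] shift(after turn) [ 0.0572 -0.2804  0.0725] t 4.85 F [ 0.8 -0.3 -2.4] w 0.0579 q [ 0.44  0.5  -0.07  1.66  0.04  0.98 -1.07]
```

>>> apply_moves:
  claw: [0.05,0.05,0.05,0.05,0.05,0.05,0.05,0.05,0.05,0.05,0.05,0.05,0.05,0.05]
  xyz:
    - [0,0,0]
    - [0,0,0]
    - [0,0,0]
    - [0.0057,-0.028,0]
    - [0.0057,-0.028,0]
    - [0.0057,-0.028,0.009]
    - [0.0057,-0.028,0.009]
    - [0.0057,-0.028,0.009]
    - [0.0057,-0.028,0.009]
    - [0.0057,-0.028,0.009]
    - [0.0057,-0.028,0.009]
    - [0.0057,-0.028,0.009]
    - [0.0057,-0.0284,0.0095]
    - [0,0,0]
  twist:
    - [-0.006,0.084,0.0593]
    - [-0.006,0.084,0.0593]
    - [-0.006,0.084,0.0593]
    - [0,0,0]
    - [0,0,0]
    - [0,0,0]
    - [0,0,0]
    - [0,0,0]
    - [0,0,0]
    - [0,0,0]
    - [0,0,0]
    - [0,0,0]
    - [0,0,0]
    - [0,0,0]

```text
clock: 6.25
position: [0.6183, -0.0044, 0.1413]
tool_rot: [-3.135, -0.252, -0.034]
force: [-0.5, -0.4, -2.7]
grip_width: 0.0577
finger_force: 66.4
```

Run:
```python
from h import *
P,R=deckpose(.062,0,.006+.09)
need(P,R)
f=frame('top');w=frame('wrist');s=frame('scene')
W=np.zeros((600,800,3),np.uint8)
W[:300,:400]=cv2.resize(w['img'][:,:,::-1],(400,300))
for i,f_,n in [(0,f,'t'),(1,s,'s')]:
    u,v=proj(f_,P)[0].astype(int);W[300*(i):300*i+300,400:]=cv2.resize(f_['img'][v-45:v+45,u-60:u+60,::-1],(400,300),interpolation=cv2.INTER_CUBIC)
cv2.imwrite('pics/m2.png',W)
```

```text
pos [ 0.6183 -0.0044  0.1413] rot [-3.1354 -0.2517 -0.0337] twist [-0.0073  0.0101  0.0042] shift(before turn) [ 0.005   0.0063 -0.0065] shift(after turn) [ 0.0051  0.0063 -0.0064] t 6.25 F [-0.5 -0.4 -2.7] w 0.0577 q [-0.1   0.48 -0.    1.92  0.06  0.49 -1.76]
```

View pics/m2.png

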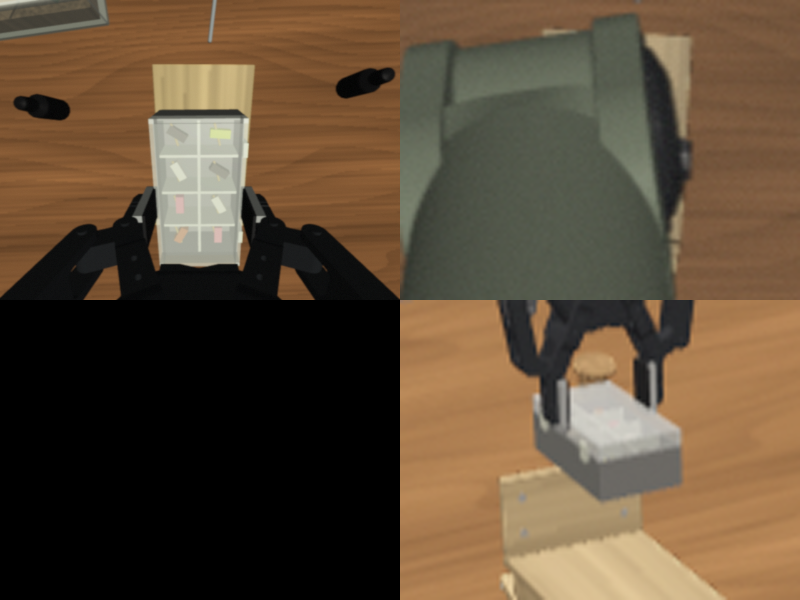

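The wrist and scene tiles show the case held level with the slope above the deck, the far deck edge at (152..254,65) in the wrist tile, and both droppers upright. Next I correct and lower partway.

>>> apply_moves:
  claw: [0.05,0.05,0.05,0.05,0.05]
  xyz:
    - [0,0,0]
    - [0.005,0.0063,-0.0064]
    - [0,0,0]
    - [0,0,0.012]
    - [0,0,0]
  twist:
    - [-0.007,0.01,0.004]
    - [0,0,0]
    - [0,0,0]
    - [0,0,0]
    - [0,0,0]

```text
clock: 6.9
position: [0.6236, -0.016, 0.1359]
tool_rot: [3.14, -0.26, -0.043]
force: [-0.1, 0.3, -2.0]
grip_width: 0.0581
finger_force: 66.4
```

Run:
```python
from h import *
np.set_printoptions(precision=1,suppress=True)
P,R=deckpose(.062,0,.006+.07)
need(P,R)
w=frame('wrist');s=frame('scene')
print('deck high',proj(w,deckw(RK,[[.15,.055,0],[.15,-.055,0]])))
o=bot.observe();T=toolR(o['tool_rot'])
def cw(L): return T.apply(np.array(L))+o['position']
# case corners in tool frame: z down; bottom at +.006, top at -.034
L=[[a*.056,b*.03,z] for z in(-.034,.006) for a in(1,-1) for b in(1,-1)]
print('case w',proj(w,cw(L))); print('case s',proj(s,cw(L))); print('stop s',proj(s,deckw(RK,[[0,.055,.062],[0,-.055,.062],[.15,.055,0],[.15,-.055,0]])))
W=np.zeros((600,800,3),np.uint8)
W[:,:]=cv2.resize(w['img'][:,:,::-1],(800,600))
u,v=proj(s,o['position'])[0].astype(int);print(u,v);W[360:,:320]=cv2.resize(s['img'][v-30:v+30,u-40:u+40,::-1],(320,240),interpolation=cv2.INTER_CUBIC)
cv2.imwrite('pics/m3.png',W)
```

```text
pos [ 0.6 -0.   0.1] rot [ 3.1 -0.3 -0. ] twist [ 0.  0. -0.] shift(before turn) [ 0. -0.  0.] shift(after turn) [ 0. -0.  0.] t 6.9 F [-0.1  0.3 -2. ] w 0.0581 q [-0.1  0.5  0.   1.9  0.1  0.5 -1.8]
deck high [[225.9 109.8]
 [395.  108.9]]
case w [[402.1 193.5]
 [237.6 193.6]
 [384.  432.1]
 [254.9 432.2]
 [383.  177.4]
 [255.8 177.4]
 [371.6 374.1]
 [266.8 374.1]]
case s [[358.3 232.8]
 [383.3 228. ]
 [339.2 217.7]
 [362.6 213.5]
 [358.9 249.8]
 [383.7 244.8]
 [340.1 233.6]
 [363.1 229.2]]
stop s [[373.5 232.3]
 [331.7 240.6]
 [403.1 279.1]
 [358.1 289.5]]
361 236
```

View pics/m3.png

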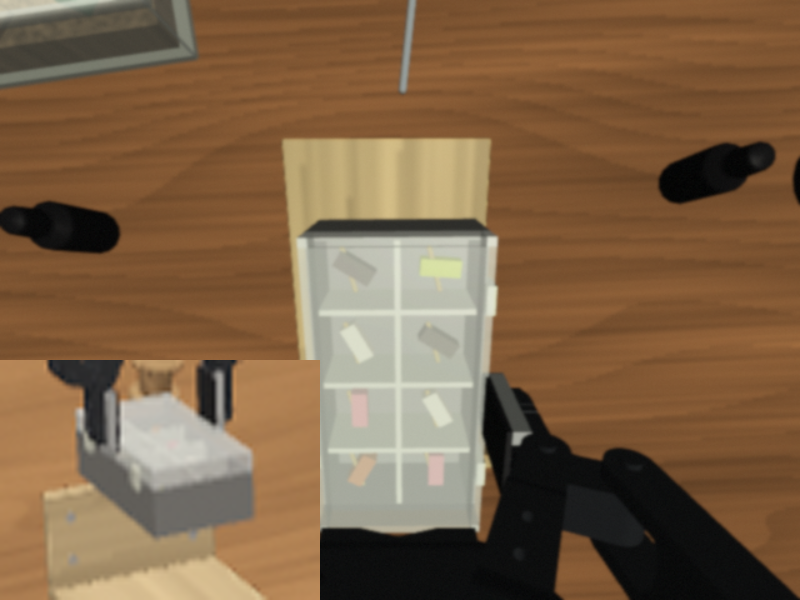

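The far deck corners at (226,111) and (392,111) and the case top edge at v≈190 match the prediction to 1–2 px. The earlier reading was taken before the arm had settled, so I re-read it.

Run:
```python
from h import *
frame('wrist')
P,R=deckpose(.062,0,.006+.07)
need(P,R)
```

```text
pos [ 0.6239 -0.0158  0.1371] rot [ 3.1403 -0.2615 -0.0428] twist [ 0.0025  0.0004 -0.0047] shift(before turn) [ 0.0004 -0.0049  0.008 ] shift(after turn) [ 0.0004 -0.0049  0.008 ] t 7.05 F [ 0.7  0.7 -2.4] w 0.0578 q [-0.1   0.49  0.01  1.92  0.07  0.47 -1.76]
```

>>> apply_moves:
  claw: [0.05,0.05,0.05,0.05,0.05,0.05,0.05]
  xyz:
    - [0.0004,-0.0049,0.008]
    - [0,0,0.02]
    - [0,0,0.02]
    - [0,0,0.02]
    - [0,0,0]
    - [0,0,0]
    - [0,0,0]
  twist:
    - [0.0025,0,-0.0047]
    - [0,0,0]
    - [0,0,0]
    - [0,0,0]
    - [0,0,0]
    - [0,0,0]
    - [0,0,0]

```text
clock: 7.75
position: [0.6426, -0.0114, 0.0729]
tool_rot: [-3.141, -0.263, -0.038]
force: [0.9, -0.0, -0.9]
grip_width: 0.058
finger_force: 66.4
```

Run:
```python
from h import *
P,R=deckpose(.062,0,.006+.003)
need(P,R)
```

```text
pos [ 0.6426 -0.0114  0.0729] rot [-3.1415 -0.2632 -0.0379] twist [-0.0002 -0.0014  0.0001] shift(before turn) [-0.0009  0.0002  0.0082] shift(after turn) [-0.0009  0.0002  0.0082] t 7.75 F [ 0.9 -0.  -0.9] w 0.058 q [-0.1   0.62  0.01  1.91  0.08  0.35 -1.77]
```

>>> apply_moves:
  claw: [0.05,0.05,0.05,0.05,0.05]
  xyz:
    - [-0.001,0,0.004]
    - [0,0,0.003]
    - [0,0,0.0015]
    - [0,0,0]
    - [0,0,0]
  twist:
    - [0,0,0]
    - [0,0,0]
    - [0,0,0]
    - [0,0,0]
    - [0,0,0]

```text
clock: 8.25
position: [0.6435, -0.0116, 0.0636]
tool_rot: [-3.142, -0.262, -0.038]
force: [-2.1, -0.0, 2.2]
grip_width: 0.0581
finger_force: 66.8
```

>>> apply_moves:
  claw: [0.05,0.05,0.05]
  xyz:
    - [0,0,0.0015]
    - [0,0,0]
    - [0,0,0]
  twist:
    - [0,0,0]
    - [0,0,0]
    - [0,0,0]

```text
clock: 8.55
position: [0.6436, -0.0116, 0.0635]
tool_rot: [-3.142, -0.263, -0.038]
force: [-19.2, 1.4, 31.7]
grip_width: 0.0579
finger_force: 70.5
```

>>> apply_moves:
  claw: [0.05,0.05,0.05,0.05,0.05]
  xyz:
    - [0,0,-0.0014]
    - [-0.002,0,0]
    - [-0.002,0,0]
    - [0,0,0]
    - [0,0,0]
  twist:
    - [0,0,0]
    - [0,0,0]
    - [0,0,0]
    - [0,0,0]
    - [0,0,0]

```text
clock: 9.05
position: [0.6401, -0.0115, 0.0627]
tool_rot: [-3.142, -0.263, -0.038]
force: [-0.1, 0.8, 6.5]
grip_width: 0.0576
finger_force: 67.3
```

>>> apply_moves:
  claw: [0.05,0.05,0.05]
  xyz:
    - [-0.001,0,0]
    - [0,0,0]
    - [0,0,0]
  twist:
    - [0,0,0]
    - [0,0,0]
    - [0,0,0]

```text
clock: 9.35
position: [0.6392, -0.0114, 0.0624]
tool_rot: [-3.141, -0.263, -0.038]
force: [1.2, -0.0, 5.8]
grip_width: 0.0576
finger_force: 67.2
```

>>> apply_moves:
  claw: [0.05,0.05,0.05]
  xyz:
    - [-0.001,0,0]
    - [0,0,0]
    - [0,0,0]
  twist:
    - [0,0,0]
    - [0,0,0]
    - [0,0,0]

```text
clock: 9.65
position: [0.6383, -0.0114, 0.0622]
tool_rot: [-3.141, -0.263, -0.038]
force: [1.2, 0.1, 5.6]
grip_width: 0.0578
finger_force: 67.2
```

>>> apply_moves:
  claw: [0.05,0.05,0.05]
  xyz:
    - [-0.001,0,0]
    - [0,0,0]
    - [0,0,0]
  twist:
    - [0,0,0]
    - [0,0,0]
    - [0,0,0]

```text
clock: 9.95
position: [0.6374, -0.0113, 0.062]
tool_rot: [-3.141, -0.263, -0.038]
force: [2.4, 0.3, 5.6]
grip_width: 0.058
finger_force: 67.2
```

>>> apply_moves:
  claw: [0.05,0.05,0.05]
  xyz:
    - [-0.001,0,0]
    - [0,0,0]
    - [0,0,0]
  twist:
    - [0,0,0]
    - [0,0,0]
    - [0,0,0]

```text
clock: 10.25
position: [0.637, -0.0113, 0.0619]
tool_rot: [-3.141, -0.265, -0.038]
force: [5.3, -1.0, 3.1]
grip_width: 0.0576
finger_force: 66.8
```

>>> apply_moves:
  claw: [0.05,0.05,0.05]
  xyz:
    - [-0.001,0,0]
    - [0,0,0]
    - [0,0,0]
  twist:
    - [0,0,0]
    - [0,0,0]
    - [0,0,0]

```text
clock: 10.55
position: [0.6368, -0.0114, 0.062]
tool_rot: [-3.141, -0.266, -0.039]
force: [9.7, -1.8, 2.1]
grip_width: 0.0579
finger_force: 66.5
```

Contact with the backstop. I release, then retreat along the tool axis.

>>> apply_moves:
  claw: [0.066,0.075,0.085,0.085,0.085,0.085,0.085,0.085,0.085,0.085,0.085]
  xyz:
    - [0,0,0]
    - [0,0,0]
    - [0,0,0]
    - [0,0,0]
    - [0,0,-0.02]
    - [0,0,-0.04]
    - [0,0,-0.04]
    - [0,0,-0.04]
    - [0,0,-0.03]
    - [0,0,0]
    - [0,0,0]
  twist:
    - [0,0,0]
    - [0,0,0]
    - [0,0,0]
    - [0,0,0]
    - [0,0,0]
    - [0,0,0]
    - [0,0,0]
    - [0,0,0]
    - [0,0,0]
    - [0,0,0]
    - [0,0,0]

```text
clock: 11.65
position: [0.5908, -0.0096, 0.2256]
tool_rot: [-3.141, -0.263, -0.038]
force: [0.3, 0.3, -1.2]
grip_width: 0.0852
finger_force: 0.0
```

Run:
```python
from h import *
np.set_printoptions(precision=1,suppress=True)
w=frame('wrist');s=frame('scene')
L=[[a,b*.03,.04] for a in(0,.112) for b in(1,-1)]
print('case w',proj(w,deckw(RK,L)),'deck',proj(w,deckw(RK,[[.15,.055,0],[.15,-.055,0],[0,.055,.062],[0,-.055,.062]])))
np.set_printoptions(precision=4,suppress=True)
W=cv2.resize(w['img'][:,:,::-1],(800,600)).copy()
W[360:,:320]=cv2.resize(s['img'][225:315,310:430,::-1],(320,240),interpolation=cv2.INTER_CUBIC)
cv2.imwrite('pics/m4.png',W)
need([.5638,.327,.16],Rot.from_euler('xyz',[np.pi,0,-.184]))
```

```text
case w [[286.6 274.6]
 [351.4 274.6]
 [282.8 150. ]
 [355.5 150. ]] deck [[257.9 103.2]
 [380.2 103.3]
 [255.6 284.9]
 [382.5 284.9]]
pos [ 0.5904 -0.0096  0.2242] rot [ 3.1414 -0.2607 -0.0378] twist [-0.0188 -0.2603  0.1454] shift(before turn) [-0.0545 -0.3354  0.0518] shift(after turn) [-0.0878 -0.3261  0.0642] t 11.75 F [-0.5  0.2  0.3] w 0.0846 q [-0.11  0.32  0.01  1.92  0.06  0.64 -1.76]
```

View pics/m4.png

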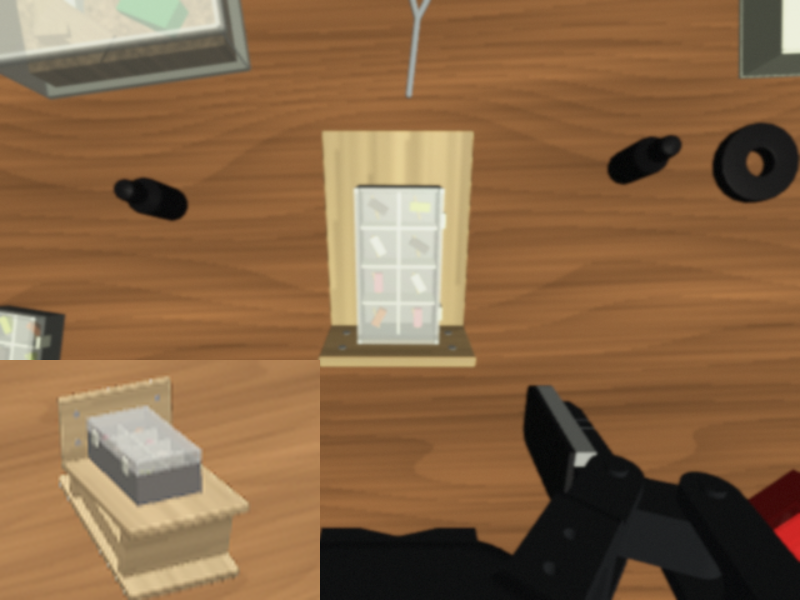

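The wrist view shows the large case at (285..353, 149..274) px, centred on the deck to about 1 mm and touching the backstop. The droppers are upright. Now the small case.

>>> apply_moves:
  claw: [0.085,0.085,0.085,0.085,0.085,0.085,0.085,0.085,0.085,0.085,0.085,0.085,0.085,0.085,0.085,0.085,0.085]
  xyz:
    - [0,0,0]
    - [0,0,0]
    - [0,0,0]
    - [-0.008,-0.0296,0]
    - [-0.008,-0.0296,0]
    - [-0.008,-0.0296,0]
    - [-0.008,-0.0296,0]
    - [-0.008,-0.0296,0.009]
    - [-0.008,-0.0296,0.009]
    - [-0.008,-0.0296,0.009]
    - [-0.008,-0.0296,0.009]
    - [-0.008,-0.0296,0.009]
    - [-0.008,-0.0296,0.009]
    - [-0.008,-0.0301,0.0102]
    - [0,0,0]
    - [0,0,0]
    - [0,0,0]
  twist:
    - [-0.0063,-0.0868,0.0485]
    - [-0.0063,-0.0868,0.0485]
    - [-0.0063,-0.0868,0.0485]
    - [0,0,0]
    - [0,0,0]
    - [0,0,0]
    - [0,0,0]
    - [0,0,0]
    - [0,0,0]
    - [0,0,0]
    - [0,0,0]
    - [0,0,0]
    - [0,0,0]
    - [0,0,0]
    - [0,0,0]
    - [0,0,0]
    - [0,0,0]

```text
clock: 13.45
position: [0.5644, 0.3258, 0.1604]
tool_rot: [3.141, -0.001, -0.185]
force: [1.1, 0.1, 0.1]
grip_width: 0.0851
finger_force: 0.0
```

Run:
```python
from h import *
np.set_printoptions(precision=4,suppress=True)
w=frame('wrist');save(w,'wrist5.png')
p=[.5638,.327,-.184];L=[[a*.043,b*.026,.034] for a in(1,-1) for b in(1,-1)]
print(proj(w,boxw(p,L)))
need([.5638,.327,.008],Rot.from_euler('xyz',[np.pi,0,-.184]))
```

```text
[[285.411  173.0684]
 [349.6479 172.9711]
 [288.3707 271.0078]
 [347.0574 270.9054]]
pos [0.5646 0.3258 0.1608] rot [ 3.1412 -0.0013 -0.1857] twist [ 0.0004 -0.0013 -0.0017] shift(before turn) [-0.0012 -0.0011  0.1528] shift(after turn) [-0.001  -0.001   0.1528] t 13.5 F [-0.1 -0.3  1.1] w 0.0852 q [-0.6   0.62 -0.02  1.57  0.02  0.95 -2.39]
```

View pics/wrist5.png

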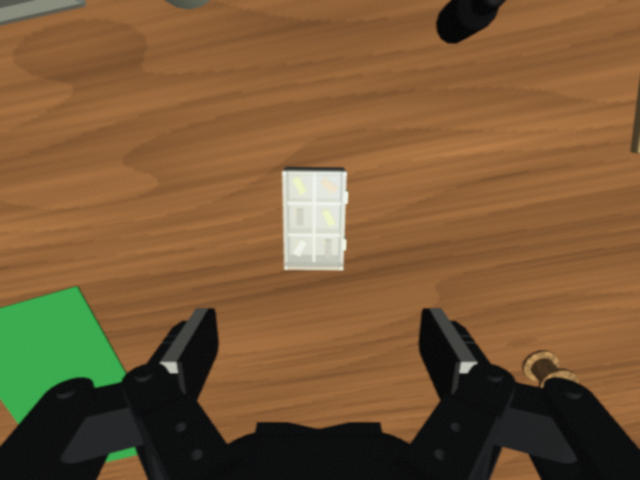

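The small case is at (283..345, 169..270), about 3 px left of and 2 px above my prediction. I correct for that, descend and grip.

>>> apply_moves:
  claw: [0.085,0.085,0.085,0.085,0.085,0.085,0.085,0.085,0.085,0.045,0.045,0.045,0.045,0.045,0.045,0.045]
  xyz:
    - [0.001,-0.004,0.02]
    - [0,0,0.02]
    - [0,0,0.02]
    - [0,0,0.02]
    - [0,0,0.02]
    - [0,0,0.02]
    - [0,0,0.02]
    - [0,0,0.012]
    - [0,0,0]
    - [0,0,0]
    - [0,0,0]
    - [0,0,0]
    - [0,0,0]
    - [0,0,0]
    - [0,0,0]
    - [0,0,0]
  twist:
    - [0,0,0]
    - [0,0,0]
    - [0,0,0]
    - [0,0,0]
    - [0,0,0]
    - [0,0,0]
    - [0,0,0]
    - [0,0,0]
    - [0,0,0]
    - [0,0,0]
    - [0,0,0]
    - [0,0,0]
    - [0,0,0]
    - [0,0,0]
    - [0,0,0]
    - [0,0,0]
  force: 50

```text
clock: 15.1
position: [0.5671, 0.3325, 0.0114]
tool_rot: [-3.138, -0.004, -0.184]
force: [-2.7, 3.3, 17.2]
grip_width: 0.0452
finger_force: 8.6
```

>>> apply_moves:
  claw: [0.043,0.043,0.043,0.043,0.043,0.043,0.043]
  xyz:
    - [0,0,-0.015]
    - [0,0,-0.04]
    - [0,0,-0.045]
    - [0,0,-0.045]
    - [0,0,-0.045]
    - [0,0,0]
    - [0,0,0]
  twist:
    - [0,0,0]
    - [0,0,0]
    - [0,0,0]
    - [0,0,0]
    - [0,0,0]
    - [0,0,0]
    - [0,0,0]
  force: 60

```text
clock: 15.8
position: [0.5663, 0.3309, 0.2013]
tool_rot: [-3.139, -0.003, -0.184]
force: [-1.5, 0.3, -0.2]
grip_width: 0.0429
finger_force: 0.0
```

Run:
```python
from h import *
np.set_printoptions(precision=4,suppress=True)
P,R=deckpose(.051,0,.04+.008+.06)
need(P,R)
w=frame('wrist');o=bot.observe();T=toolR(o['tool_rot'])
L=np.array([[a*.043,b*.026,-.026] for a in(1,-1) for b in(1,-1)])
print(proj(w,T.apply(L)+o['position']))
cv2.imwrite('pics/w6.png',w['img'][120:480,160:480,::-1])
```

```text
pos [0.5663 0.3309 0.2013] rot [-3.1393 -0.0035 -0.1845] twist [ 0.0171  0.2577 -0.1459] shift(before turn) [0.1031 0.3279 0.0434] shift(after turn) [0.0411 0.3394 0.0563] t 15.8 F [-1.5  0.3 -0.2] w 0.0429 q [-0.61  0.58 -0.02  1.53  0.01  1.03 -2.39]
[[385.093  222.3946]
 [256.5739 222.3649]
 [374.4783 395.0087]
 [266.3712 394.9234]]
```

View pics/w6.png

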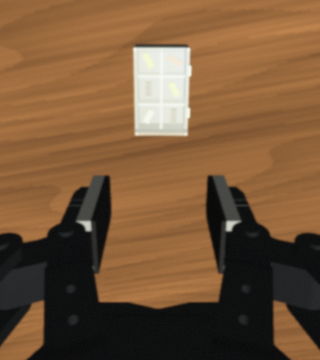

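The grip missed: the pads met the case's top edge and slid off. It is still flat, at (294..350, 165..255) in full-picture pixels. I'll refit it from this picture and grip lower.

Run:
```python
from h import *
np.set_printoptions(precision=4,suppress=True)
w=frame('wrist')
L=[[.043,.026,.034],[.043,-.026,.034],[-.043,-.026,.034],[-.043,.026,.034]]
r=fit(boxw,[(w,L,np.array([[294,165.5],[349.5,165.5],[348,255],[295.5,255]]))],[.565,.33,-.184]);print(r.x,r.fun)
need([r.x[0],r.x[1],.0],Rot.from_euler('xyz',[np.pi,0,r.x[2]]))
f=frame('top')
print([ (d['position'].round(4) if hasattr(d['position'],'round') else d['position'],d['score']) for d in bot.find_in('wrist','small_case')])
```

```text
[ 0.5656  0.328  -0.182 ] [-0.652   0.701   0.7243  0.5681 -0.0429 -0.7794 -0.0356 -0.6705]
pos [0.5654 0.3305 0.1989] rot [ 3.1414 -0.0009 -0.1842] twist [ 0.0002 -0.0009 -0.0022] shift(before turn) [0.0004 0.0025 0.1989] shift(after turn) [0.0006 0.0025 0.1989] t 15.9 F [-0.7 -0.1 -0.4] w 0.0427 q [-0.61  0.58 -0.02  1.53  0.01  1.03 -2.39]
[([0.5709, 0.3303, 0.0288], 0.69)]
```

>>> apply_moves:
  claw: [0.085,0.085,0.085,0.085,0.085,0.085,0.085,0.085,0.085,0.085,0.085,0.085,0.085]
  xyz:
    - [0,0.002,0]
    - [0,0,0.02]
    - [0,0,0.02]
    - [0,0,0.02]
    - [0,0,0.02]
    - [0,0,0.02]
    - [0,0,0.02]
    - [0,0,0.02]
    - [0,0,0.02]
    - [0,0,0.02]
    - [0,0,0.015]
    - [0,0,0]
    - [0,0,0]
  twist:
    - [0,0,0]
    - [0,0,0]
    - [0,0,0]
    - [0,0,0]
    - [0,0,0]
    - [0,0,0]
    - [0,0,0]
    - [0,0,0]
    - [0,0,0]
    - [0,0,0]
    - [0,0,0]
    - [0,0,0]
    - [0,0,0]
  force: 50

```text
clock: 17.3
position: [0.5658, 0.3288, 0.0043]
tool_rot: [-3.141, -0.001, -0.184]
force: [0.7, -0.8, 0.0]
grip_width: 0.0849
finger_force: 0.0
```

>>> apply_moves:
  claw: [0.085,0.085,0.085]
  xyz:
    - [0,0,0.002]
    - [0,0,0]
    - [0,0,0]
  twist:
    - [0,0,0]
    - [0,0,0]
    - [0,0,0]

```text
clock: 17.6
position: [0.566, 0.3291, 0.0027]
tool_rot: [-3.141, -0.002, -0.184]
force: [-0.5, -0.7, -0.1]
grip_width: 0.0845
finger_force: 0.0
```

>>> apply_moves:
  claw: [0.085,0.07,0.06,0.045,0.045,0.045,0.045]
  xyz:
    - [0,-0.0005,0.002]
    - [0,0,0]
    - [0,0,0]
    - [0,0,0]
    - [0,0,0]
    - [0,0,0]
    - [0,0,0]
  twist:
    - [0,0,0]
    - [0,0,0]
    - [0,0,0]
    - [0,0,0]
    - [0,0,0]
    - [0,0,0]
    - [0,0,0]
  force: 40

```text
clock: 18.3
position: [0.5659, 0.3294, 0.0004]
tool_rot: [-3.141, -0.001, -0.184]
force: [-2.1, -1.1, 5.0]
grip_width: 0.0504
finger_force: 42.3
```

Gripped at 50 mm, which is consistent with the 52 mm case (the large one read 58 of 60). I lift and check.

>>> apply_moves:
  claw: [0.044,0.044,0.044,0.044,0.044,0.044,0.044,0.044,0.044]
  xyz:
    - [0,0,0]
    - [0,0,-0.01]
    - [0,0,-0.03]
    - [0,0,-0.045]
    - [0,0,-0.045]
    - [0,0,-0.045]
    - [0,0,-0.025]
    - [0,0,0]
    - [0,0,0]
  twist:
    - [0,0,0]
    - [0,0,0]
    - [0,0,0]
    - [0,0,0]
    - [0,0,0]
    - [0,0,0]
    - [0,0,0]
    - [0,0,0]
    - [0,0,0]
  force: 60

```text
clock: 19.2
position: [0.5655, 0.3293, 0.2005]
tool_rot: [-3.141, -0.002, -0.184]
force: [-0.3, 0.0, -1.2]
grip_width: 0.0506
finger_force: 63.2
```

Run:
```python
from h import *
np.set_printoptions(precision=4,suppress=True)
# tcp height above case bottom ~0 ; target: bottom 50 above lid
P,R=deckpose(.051,0,.04+.06)
print(P);need(P,R)
```

```text
[ 0.6097 -0.0104  0.1498]
pos [0.5655 0.3293 0.2005] rot [-3.1407 -0.0018 -0.1844] twist [ 0.0185  0.2594 -0.1456] shift(before turn) [0.1056 0.3259 0.0506] shift(after turn) [0.042  0.3377 0.0638] t 19.2 F [-0.3  0.  -1.2] w 0.0506 q [-0.61  0.58 -0.02  1.53  0.01  1.03 -2.38]
```

>>> apply_moves:
  claw: [0.044,0.044,0.044,0.044,0.044,0.044,0.044,0.044,0.044,0.044,0.044,0.044,0.044,0.044,0.044,0.044,0.044,0.044]
  xyz:
    - [0,0,0]
    - [0,0,0]
    - [0,0,0]
    - [0.0035,0.0281,0]
    - [0.0035,0.0281,0]
    - [0.0035,0.0281,0]
    - [0.0035,0.0281,0]
    - [0.0035,0.0281,0.008]
    - [0.0035,0.0281,0.008]
    - [0.0035,0.0281,0.008]
    - [0.0035,0.0281,0.008]
    - [0.0035,0.0281,0.008]
    - [0.0035,0.0281,0.008]
    - [0.0035,0.0281,0.008]
    - [0.0035,0.0286,0.0078]
    - [0,0,0]
    - [0,0,0]
    - [0,0,0]
  twist:
    - [0.0062,0.0865,-0.0485]
    - [0.0062,0.0865,-0.0485]
    - [0.0062,0.0865,-0.0485]
    - [0,0,0]
    - [0,0,0]
    - [0,0,0]
    - [0,0,0]
    - [0,0,0]
    - [0,0,0]
    - [0,0,0]
    - [0,0,0]
    - [0,0,0]
    - [0,0,0]
    - [0,0,0]
    - [0,0,0]
    - [0,0,0]
    - [0,0,0]
    - [0,0,0]

```text
clock: 21.0
position: [0.6093, -0.0094, 0.1489]
tool_rot: [3.142, -0.26, -0.037]
force: [0.3, -0.4, -1.2]
grip_width: 0.0504
finger_force: 63.2
```

Run:
```python
from h import *
np.set_printoptions(precision=1,suppress=True)
P,R=deckpose(.051,0.0003,.04+.012)
w=frame('wrist');s=frame('scene')
o=bot.observe();T=toolR(o['tool_rot'])
L=np.array([[a*.043,b*.026,-.034] for a in(1,-1) for b in(-1,1)])
print('case w',proj(w,T.apply(L)+o['position']));print('deck',proj(w,deckw(RK,[[.15,.055,0],[.15,-.055,0],[.112,.03,.04],[.112,-.03,.04]])))
need(P,R)
W=cv2.resize(w['img'][:,:,::-1],(800,600)).copy()
W[360:,:320]=cv2.resize(s['img'][195:285,300:420,::-1],(320,240),interpolation=cv2.INTER_CUBIC)
cv2.imwrite('pics/m7.png',W)
```

```text
case w [[250.6 227.5]
 [388.3 227.4]
 [262.1 409.1]
 [376.5 409. ]]
deck [[240.5  93.3]
 [401.2  93.5]
 [272.1 155.5]
 [370.2 155.6]]
pos [ 0.6 -0.   0.1] rot [ 3.1 -0.3 -0. ] twist [-0.  0.  0.] shift(before turn) [0. 0. 0.] shift(after turn) [0. 0. 0.] t 21.1 F [-0.1  0.1 -1.3] w 0.0503 q [-0.1  0.5 -0.   1.9  0.1  0.5 -1.8]
```

View pics/m7.png

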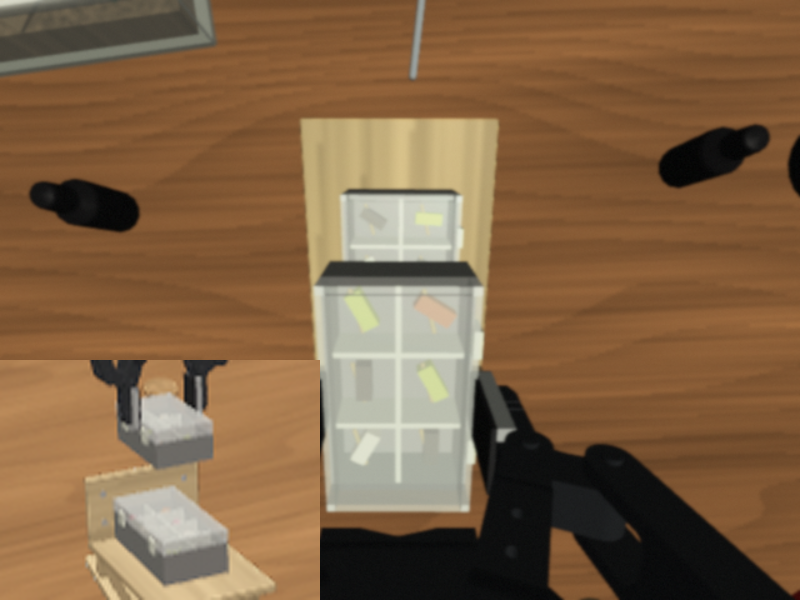

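The small case (253..386 px, far edge v≈228) is aligned over the large one (274..370) exactly as predicted. The droppers are standing.

Run:
```python
from h import *
np.set_printoptions(precision=4,suppress=True)
P,R=deckpose(.051,0.0,.04+.012)
need(P,R)
```

```text
pos [ 0.6096 -0.0091  0.1492] rot [ 3.1416 -0.261  -0.0365] twist [-0.0004  0.0008  0.0015] shift(before turn) [0.0003 0.0013 0.0475] shift(after turn) [0.0003 0.0013 0.0475] t 21.1 F [-0.1  0.1 -1.3] w 0.0503 q [-0.09  0.45 -0.01  1.95  0.09  0.48 -1.78]
```

>>> apply_moves:
  claw: [0.044,0.044,0.044,0.044,0.044,0.044]
  xyz:
    - [0.0003,0.0013,0.012]
    - [0,0,0.015]
    - [0,0,0.015]
    - [0,0,0.006]
    - [0,0,0]
    - [0,0,0]
  twist:
    - [0,0.0008,0.0015]
    - [0,0,0]
    - [0,0,0]
    - [0,0,0]
    - [0,0,0]
    - [0,0,0]

```text
clock: 21.7
position: [0.6224, -0.0121, 0.103]
tool_rot: [-3.142, -0.262, -0.04]
force: [0.1, 0.1, -0.2]
grip_width: 0.0502
finger_force: 63.2
```

Run:
```python
from h import *
np.set_printoptions(precision=4,suppress=True)
P,R=deckpose(.051,0.0,.04)
need(P,R)
```

```text
pos [ 0.6224 -0.0121  0.103 ] rot [-3.1415 -0.2618 -0.0395] twist [ 0.0003  0.     -0.0015] shift(before turn) [-0.0002 -0.0013  0.0115] shift(after turn) [-0.0002 -0.0012  0.0115] t 21.7 F [ 0.1  0.1 -0.2] w 0.0502 q [-0.09  0.54 -0.    1.95  0.1   0.39 -1.79]
```

>>> apply_moves:
  claw: [0.044,0.044,0.044,0.044,0.044]
  xyz:
    - [0,-0.0007,0.004]
    - [0,0,0.003]
    - [0,0,0.002]
    - [0,0,0]
    - [0,0,0]
  twist:
    - [0,0,-0.001]
    - [0,0,0]
    - [0,0,0]
    - [0,0,0]
    - [0,0,0]

```text
clock: 22.2
position: [0.6248, -0.0115, 0.0945]
tool_rot: [3.141, -0.262, -0.039]
force: [0.8, 0.8, -1.0]
grip_width: 0.0501
finger_force: 63.2
```

>>> apply_moves:
  claw: [0.044,0.044,0.044]
  xyz:
    - [0,0,0.001]
    - [0,0,0]
    - [0,0,0]
  twist:
    - [0,0,0]
    - [0,0,0]
    - [0,0,0]

```text
clock: 22.5
position: [0.625, -0.0115, 0.0935]
tool_rot: [3.141, -0.262, -0.038]
force: [-0.3, -0.0, -1.2]
grip_width: 0.0503
finger_force: 63.2
```

>>> apply_moves:
  claw: [0.044,0.044,0.044]
  xyz:
    - [0,0,0.0008]
    - [0,0,0]
    - [0,0,0]
  twist:
    - [0,0,0]
    - [0,0,0]
    - [0,0,0]

```text
clock: 22.8
position: [0.6252, -0.0115, 0.0926]
tool_rot: [3.141, -0.262, -0.039]
force: [-0.5, 0.2, -1.0]
grip_width: 0.0503
finger_force: 63.2
```

>>> apply_moves:
  claw: [0.044,0.044,0.044,0.044,0.044]
  xyz:
    - [-0.0025,0,0]
    - [-0.0025,0,0]
    - [0,0,0.0006]
    - [0,0,0]
    - [0,0,0]
  twist:
    - [0,0,0]
    - [0,0,0]
    - [0,0,0]
    - [0,0,0]
    - [0,0,0]

```text
clock: 23.3
position: [0.6198, -0.0113, 0.0909]
tool_rot: [3.141, -0.261, -0.038]
force: [-8.9, 1.4, 9.0]
grip_width: 0.0504
finger_force: 64.5
```

>>> apply_moves:
  claw: [0.044,0.044,0.044]
  xyz:
    - [0,0,0.0006]
    - [0,0,0]
    - [0,0,0]
  twist:
    - [0,0,0]
    - [0,0,0]
    - [0,0,0]

```text
clock: 23.6
position: [0.6198, -0.0113, 0.0909]
tool_rot: [3.141, -0.261, -0.038]
force: [-17.1, 0.8, 22.4]
grip_width: 0.0504
finger_force: 66.2
```

>>> apply_moves:
  claw: [0.044,0.044,0.044]
  xyz:
    - [0,0,0.0006]
    - [0,0,0]
    - [0,0,0]
  twist:
    - [0,0,0]
    - [0,0,0]
    - [0,0,0]

```text
clock: 23.9
position: [0.6198, -0.0113, 0.0908]
tool_rot: [3.141, -0.261, -0.039]
force: [-23.8, 1.5, 36.8]
grip_width: 0.0506
finger_force: 67.8
```

>>> apply_moves:
  claw: [0.044,0.044,0.044,0.044]
  xyz:
    - [0,0,-0.0014]
    - [-0.002,0,0]
    - [0,0,0]
    - [0,0,0]
  twist:
    - [0,0,0]
    - [0,0,0]
    - [0,0,0]
    - [0,0,0]

```text
clock: 24.3
position: [0.6184, -0.0112, 0.0905]
tool_rot: [3.141, -0.262, -0.038]
force: [-5.0, 0.2, 8.7]
grip_width: 0.0505
finger_force: 64.3
```

>>> apply_moves:
  claw: [0.044,0.044,0.044]
  xyz:
    - [-0.001,0,0]
    - [0,0,0]
    - [0,0,0]
  twist:
    - [0,0,0]
    - [0,0,0]
    - [0,0,0]

```text
clock: 24.6
position: [0.6181, -0.0112, 0.0905]
tool_rot: [-3.142, -0.263, -0.039]
force: [0.7, -0.5, 5.8]
grip_width: 0.0504
finger_force: 63.8
```

>>> apply_moves:
  claw: [0.044,0.044,0.044]
  xyz:
    - [-0.001,0,0]
    - [0,0,0]
    - [0,0,0]
  twist:
    - [0,0,0]
    - [0,0,0]
    - [0,0,0]

```text
clock: 24.9
position: [0.6175, -0.0112, 0.0904]
tool_rot: [-3.142, -0.264, -0.038]
force: [5.9, -0.4, 3.1]
grip_width: 0.0504
finger_force: 63.5
```

>>> apply_moves:
  claw: [0.044,0.044,0.044]
  xyz:
    - [-0.001,0,0]
    - [0,0,0]
    - [0,0,0]
  twist:
    - [0,0,0]
    - [0,0,0]
    - [0,0,0]

```text
clock: 25.2
position: [0.6175, -0.0111, 0.0905]
tool_rot: [-3.141, -0.266, -0.038]
force: [9.7, -0.5, 3.7]
grip_width: 0.0501
finger_force: 63.4
```

>>> apply_moves:
  claw: [0.044,0.044,0.044]
  xyz:
    - [-0.001,0,0]
    - [0,0,0]
    - [0,0,0]
  twist:
    - [0,0,0]
    - [0,0,0]
    - [0,0,0]

```text
clock: 25.5
position: [0.6173, -0.0111, 0.0907]
tool_rot: [-3.141, -0.267, -0.039]
force: [11.5, -1.9, 3.0]
grip_width: 0.0504
finger_force: 63.4
```

In contact with the backstop. I relieve the pressure, release and retreat.

>>> apply_moves:
  claw: [0.044,0.058,0.068,0.085,0.085,0.085,0.085,0.085,0.085,0.085,0.085,0.085]
  xyz:
    - [0.001,0,0]
    - [0,0,0]
    - [0,0,0]
    - [0,0,0]
    - [0,0,0]
    - [0,0,-0.02]
    - [0,0,-0.04]
    - [0,0,-0.04]
    - [0,0,-0.03]
    - [0,0,-0.02]
    - [0,0,0]
    - [0,0,0]
  twist:
    - [0,0,0]
    - [0,0,0]
    - [0,0,0]
    - [0,0,0]
    - [0,0,0]
    - [0,0,0]
    - [0,0,0]
    - [0,0,0]
    - [0,0,0]
    - [0,0,0]
    - [0,0,0]
    - [0,0,0]

```text
clock: 26.7
position: [0.5768, -0.0096, 0.2346]
tool_rot: [3.142, -0.262, -0.038]
force: [-0.2, 0.5, -0.4]
grip_width: 0.0848
finger_force: 0.0
```

Run:
```python
from h import *
np.set_printoptions(precision=1,suppress=True)
w=frame('wrist');s=frame('scene')
print(proj(w,deckw(RK,[[a,b*.026,.074] for a in(0,.086) for b in(1,-1)]+[[.112,.03,.04],[.112,-.03,.04],[.15,.055,0],[.15,-.055,0]])))
W=cv2.resize(w['img'][:,:,::-1],(800,600)).copy()
W[360:,:320]=cv2.resize(s['img'][225:315,310:430,::-1],(320,240),interpolation=cv2.INTER_CUBIC)
cv2.imwrite('pics/m8.png',W)
```

```text
[[288.1 272.7]
 [348.8 272.6]
 [285.1 171.3]
 [351.7 171.2]
 [283.  135.1]
 [353.7 135.1]
 [258.6  90.7]
 [378.   90.6]]
```

View pics/m8.png

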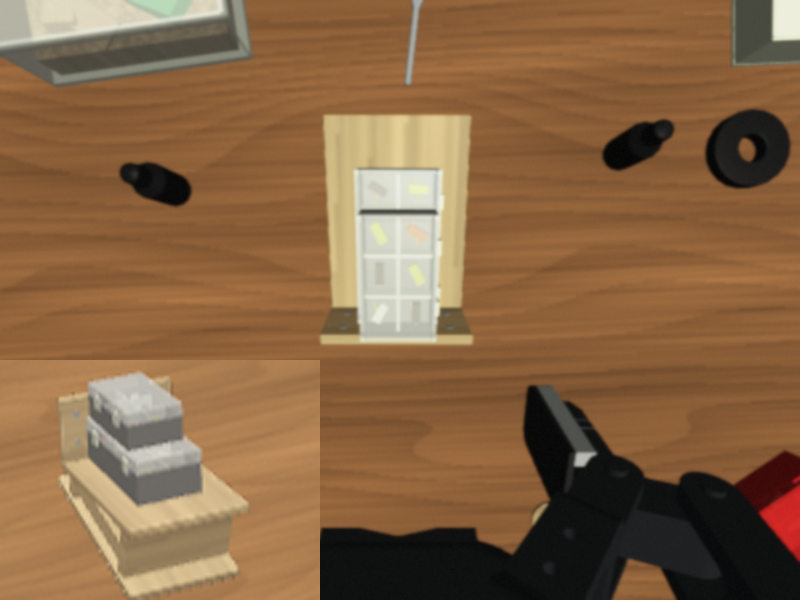

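Both cases are stacked, aligned and against the backstop: the small one spans (288..350, 170..273) px, matching prediction to 1–2 px. Both droppers are upright and the gripper is clear.

```bash
python3 -c "
from workcell import bot
print(bot.job_done())"
```

```text
the job is handed in; nothing more can be done
None
```

The job is handed in: the large case lies flat and central on the deck against the backstop with the small case squarely on top against it too, both droppers were standing, and the clock read about 27 s; the first grip on the small case slipped and was redone.

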